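# Tip the glove carton onto its dispenser stand

## Robot

A 6-joint arm with a two-finger parallel gripper is mounted at the origin on the work surface; the furniture and walls round the work are solid. World frame = base frame: x ahead of the robot, y to its left, z up, the work surface at z = 0. Lengths are in m, angles in degrees, forces in N, time in s.
With the tool pointing down it reaches from about 0.375 to 0.9 m from the base axis. Payload 3.1 kg.
Tool frame: the origin (TCP) lies at the very end of the fingers, on their centre line; the grasp point (between the pads) lies 19 mm behind it; x points along the fingers, z is the direction in which the jaws open and shut, and the axes are right-handed (so a half turn about x gives the same grasp; the last joint's range is limited). The gripper opens to 87 mm and grips with 3 to 60 N. Pads are 19 mm wide; open, the fingers measure 117 mm over their backs; the gripper's body (75 mm by 190 mm) begins 51 mm behind the grasp point.
Start: joints at [65.289, 30.224, 82.088, -0, 67.689, -10.227], TCP at [0.156, 0.605, 0.223] pointing down, gripper open.
Joint ranges: [-176.69, 176.69], [-43.24, 126.21], [12.49, 139.97], [-82, 262], [0, 151.66], [-163.58, 163.58]. Speed limits (degrees/s): [159.86, 159.86, 180, 180, 180, 180].

## Interface

Orientations are given as a 3x3 rotation matrix whose columns are the frame's x, y, z axes.
In Python, from rig import bot gives the robot as it stands.
- The arm moves only by the tool send_rows, never from a script. Its arguments are lists of equal length, an entry for each row: "fingers": the opening, from 0 (shut) to 1 (fully open); "dp": the shift along the world's x, y, z in mm, a list of three; "turn": the turn, a rotation vector about the world's x, y, z in rad, a list of three. In form: {"fingers": [fingers, ...], "dp": [[tx, ty, tz], ...], "turn": [[rx, ry, rz], ...]}. A call has 1 to 10 rows; each row is the pose to reach, as a shift and turn from the pose measured when the call began; what a row does not reach only later rows make up. A row lasts 1/12 s, in which the tool goes at most 41.7 mm and 7.16 degrees, less where a joint would pass 70% of its speed; a pose out of reach is approached as far as the arm can. A call with a gripper value outside its range is refused whole. The fingers move at their own pace and stop on an object; the grip force is fixed at half the most. Time passes only in rows, so rows that repeat a pose let the fingers close. It gives the time, the measured TCP pose, the force and the opening at its end, in the units of the state.
- bot.read_state(): the state, without advancing time (a new reading comes with each control period).
- bot.capture(name): name is "side" or "top" or "wrist"; returns a dict with "img" (384x512x3 uint8, blue, green, red), "z_map" (384x512 float32, m along the optical axis (not along the pixel's ray), 0 where there is no reading), "mtx" (3x3 intrinsics, pixels), "k1" (the pictures are not rectified: a ray, as slopes to the right and down, at radius r is drawn at 1 + k1 r^2 times it, then the intrinsics apply), "origin" and "orientation" of the camera in the world; the wrist camera has in their place "hand_eye" (4x4, takes a point from camera to tool coordinates, whose origin is the TCP and whose axes are the tool frame's). Camera axes: x right, y up, looking along -z (the intrinsics and any distortion apply to the point x, -y, -z); pixel columns grow to the right and rows downward; lengths in m; the calibration is good to about 2 mm. A picture is of the moment at which its call begins: read the wrist's pose just before it.
- bot.hand_in(): hands the job in, once; it reports no verdict.
The state is a dict: "time_s": time; "joint_positions": joint angles; "qvel": joint speeds; "tau": joint torques, N m; "position": TCP position; "tcp_rot": TCP orientation; "force": force on the tool from outside, world axes, zero at the start; "moment": the same for the moment, N m; "opening": opening from 0.0 (shut) to 1.0 (fully open).
Only numpy, scipy, OpenCV 4.12 (cv2) and the standard library are available. Lean on these libraries where they do the work, as an engineer would, in place of code of your own. Each camera call takes 0.05 s, during which the arm holds its last target.

## Task

The blue carton of gloves stands on end a little in front of the low white stand. Push it over, high on the face with the tear-out opening, so that its foot catches on the edge of the stand and it falls onto its back, and leave it lying flat on the stand, square with it, with the opening facing up. Leave the orange carton standing where it is.

Things in the scene. Friction and masses are not known exactly. Their poses are not given: they have to be found in the camera images.
- glove_carton_center (a point): Centre of the blue glove carton: closed box, 0.35 kg, 75 (x) x 76 (y) x 190 mm (z), flat faces, long dark oval tear-out on its -x face. Starts upright on the worktop, centre 95 mm up, -x face to the robot, 4 to 45 mm before the stand. Slides upright (friction 0.2) if pushed below 150 mm; once its foot meets the stand it tips under about 1 N near its top and falls alone once past 25 degrees.
- wipes_carton_center (a point): Centre of the orange wipes carton: same size, mass and axes, round dark brown tear-out on its -x face. It stands upright beside the blue one before the same stand, centres about 140 mm apart; either may be on the left. It stays where it is.
- stand: Low white stand with a grey mat, fixed: 180 mm deep (its x, pointing away from the robot), 260 mm wide (its y), top 18 mm above the worktop, far edge with a lip 10 mm above the top. Origin: centre of its underside, on the worktop; its straight front edge, the stop, is at x = -90 mm in its frame. Both cartons start within 5 degrees of square with it.
Mind the look-alikes: they are no part of the job. There is more than one size of the part that bears glove_carton_center; the job needs the middle-sized.

How it is judged:
By the outcome, as a careful person would: the job done as asked, in the order asked, and still so for the second after the job is handed in, with the robot touching nothing.
It also fails if it takes over 29 s, if anything falls off the work surface, if the arm or the gripper's body presses on something with over 40 N, if the wrist force passes 120 N, or if a joint passes its speed limit or range.

## Working session

There is one attempt and no reset: what is moved stays moved. The work goes in short steps, Python scripts to look and compute and a tool call to move; the robot and the scene stay as the last step left them, time stands still between calls to the robot, and variables do not carry over. Pictures are saved under pics/ and viewed, and the job is handed in when it is done.

Besides the shell and the picture viewer there is one more tool, called as a command line: name --argument value ..., lists and objects as JSON in quotes. send_rows: Moves the arm, as the interface text tells. Its arguments: {"type":"object","properties":{"fingers":{"type":"array","items":{"type":"number"}},"dp":{"type":"array","items":{"type":"array","items":{"type":"number"}}},"turn":{"type":"array","items":{"type":"array","items":{"type":"number"}}}},"required":["fingers","dp","turn"]}

```bash
ls; mkdir -p pics
cat > h.py <<'E'
import numpy as np, cv2
from rig import bot
def cloud(c, st=None):
    z=c['z_map']; K=c['mtx']; H,W=z.shape
    u,v=np.meshgrid(np.arange(W),np.arange(H))
    pts=np.stack([u,v],-1).reshape(-1,1,2).astype(np.float64)
    n=cv2.undistortPoints(pts,K,np.array([c['k1'],0,0,0,0.])).reshape(H,W,2)
    P=np.stack([n[...,0]*z,-n[...,1]*z,-z],-1)
    if 'origin' in c:
        R=np.array(c['orientation']);o=np.array(c['origin'])
    else:
        T=np.array(c['hand_eye']);Rt=np.array(st['tcp_rot']);R=Rt@T[:3,:3];o=Rt@T[:3,3]+np.array(st['position'])
    w=P@R.T+o; w[z==0]=np.nan
    return w
E
python3 - <<'E'
from h import *
for n in ['side','top','wrist']:
    s=bot.read_state(); c=bot.capture(n); cv2.imwrite(f'pics/{n}0.png',c['img'])
    np.savez(f'{n}0.npz',w=cloud(c,s),img=c['img'])
    print(n,c.get('origin'),c.get('k1'))
print(bot.read_state())
E
```

```text
pics
side [0.61542442 0.42542076 0.8345772 ] -0.0728505355966002
top [ 0.38335284 -0.04918877  0.94505852] 0.019621092859741947
wrist None -0.023772658101232524
{'time_s': 0.15, 'joint_positions': array([ 6.52876096e+01,  3.02682082e+01,  8.21408515e+01,  3.82838362e-04,
        6.76898410e+01, -1.02265178e+01]), 'qvel': array([-0.08105889, -0.1647534 , -0.18679614, -0.0607899 , -0.07859621,
       -0.02454359]), 'tau': array([ 1.05332398e-03, -4.40428877e+01, -1.76843691e+01,  6.33386406e-02,
        5.52988413e-02, -9.74410159e-05]), 'position': array([0.15605454, 0.60460813, 0.22177322]), 'tcp_rot': array([[-7.27252417e-04, -9.68208598e-01,  2.50143123e-01],
       [-1.56547361e-03,  2.50143985e-01,  9.68207383e-01],
       [-9.99998510e-01,  3.12538700e-04, -1.69762283e-03]]), 'force': array([-0.05065589, -0.28815319,  0.28149583]), 'moment': array([ 0.02483348, -0.00464699,  0.04084209]), 'opening': 0.9975335320930119}
```

View pics/side0.png

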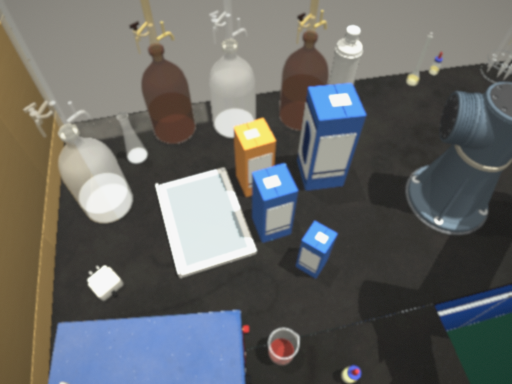

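View pics/top0.png

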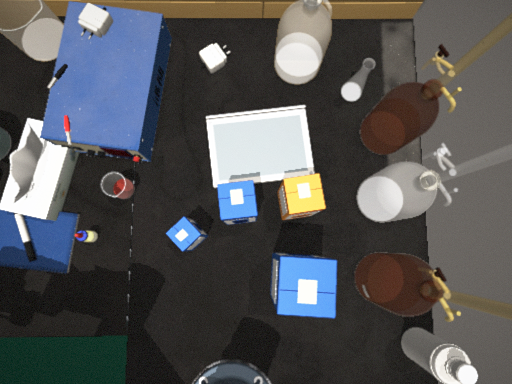

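View pics/wrist0.png

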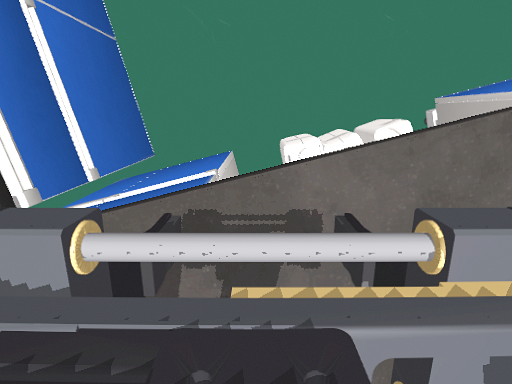

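Candidates for the blue carton:

| Candidate | Top image px | Side image px |
|---|---|---|
| Small blue | (186,234) | (317,248) |
| Middle blue, in front of the stand | (238,200) | (273,203) |
| Large blue | (305,287) | (330,135) |
| Orange | (301,196) | (255,155) |

I choose the middle blue one. Next I'll measure it and check it in a close crop.

Run:
```python
from h import *
d=np.load('top0.npz');w=d['w'];img=d['img']
hsv=cv2.cvtColor(img,cv2.COLOR_BGR2HSV)
def at(u,v): return np.round(w[v,u],3)
for n,p in dict(small=(176,230),mid=(230,205),large=(285,300),orange=(290,195),standmat=(260,140),floor=(250,240)).items(): print(n,at(*p))
def rect(mask,name):
    k,l,st,c=cv2.connectedComponentsWithStats(mask.astype(np.uint8))
    i=1+np.argmax(st[1:,4]); m=l==i
    P=w[m]; r=cv2.minAreaRect((P[:,:2]*1000).astype(np.float32)); print(name,m.sum(),r,np.median(P[:,2])); print(np.round(cv2.boxPoints(r)))
x,y,z=w[...,0],w[...,1],w[...,2]
for n,(u,v) in dict(small=(176,230),mid=(230,205),large=(285,300),orange=(290,195)).items():
    p=w[v,u]; rect((abs(z-p[2])<.006)&(np.hypot(x-p[0],y-p[1])<.1),n)
p=w[140,260]
rect((abs(z-.018)<.005)&(np.hypot(x-p[0],y-p[1])<.2),'stand')
rect((abs(z-.028)<.0035)&(np.hypot(x-p[0],y-p[1])<.2),'lip')
d=np.load('side0.npz');w2=d['w']
for nm,W,im in(('top',w,img),('side',w2,d['img'])):
    w=W;x,y,z=w[...,0],w[...,1],w[...,2]
    print(nm)
    for n,(cx,cy) in dict(mid=at(230,205)[:2] if nm=='top' else (0,0)).items(): pass
x,y,z=w2[...,0],w2[...,1],w2[...,2];w=w2
for n,(u,v) in dict(small=(316,240),mid=(265,185),orange=(247,135),large=(320,98)).items():
    p=w[v,u];print(p); rect((abs(z-p[2])<.006)&(np.hypot(x-p[0],y-p[1])<.1),n)
p=w[220,205];print(p)
rect((abs(z-p[2])<.006)&(np.hypot(x-p[0],y-p[1])<.2),'stand')
c=cv2.resize(d['img'][90:290,150:370],None,fx=3,fy=3)[:600]; c2=cv2.resize(img[90:260,150:350],None,fx=3,fy=3)
cv2.imwrite('pics/c1.png',c);cv2.imwrite('pics/c2.png',c2)
```

```text
small [0.416 0.116 0.138]
mid [ 0.464 -0.004  0.193]
large [ 0.285 -0.109  0.26 ]
orange [ 0.485 -0.128  0.193]
standmat [ 0.652 -0.07   0.019]
floor [ 0.395 -0.044  0.   ]
small 629 ((408.1250305175781, 101.20538330078125), (54.953346252441406, 53.931007385253906), 43.30101013183594) 0.13645726270092273
[[370. 102.]
 [407.  63.]
 [447. 100.]
 [410. 140.]]
mid 1301 ((476.1280822753906, -17.287704467773438), (74.66876983642578, 75.84211730957031), 6.558749675750732) 0.18946939670577068
[[435.  16.]
 [443. -59.]
 [518. -51.]
 [509.  25.]]
large 3263 ((309.0183410644531, -148.06591796875), (104.84620666503906, 103.63143157958984), 86.94060516357422) 0.26160165785023204
[[ 254. -198.]
 [ 358. -203.]
 [ 364.  -98.]
 [ 260.  -93.]]
orange 1285 ((488.9300537109375, -156.4847412109375), (74.93522644042969, 75.81208801269531), 8.743468284606934) 0.18934672142747466
[[ 446. -125.]
 [ 458. -200.]
 [ 532. -188.]
 [ 520. -113.]]
stand 6701 ((634.153564453125, -68.36068725585938), (182.2678680419922, 259.8957824707031), 7.036240577697754) 0.017641019362150456
[[ 528.   49.]
 [ 560. -208.]
 [ 741. 
[... 658 characters left out ...]
 25.]]
[ 0.50540967 -0.15334745  0.19072006]
orange 848 ((488.4291687011719, -157.33261108398438), (74.35298919677734, 77.49061584472656), 7.686995506286621) 0.18920535309260045
[[ 446. -124.]
 [ 457. -201.]
 [ 530. -191.]
 [ 520. -114.]]
[ 0.34031938 -0.16302547  0.26097571]
large 1694 ((308.5517578125, -148.62472534179688), (108.40019989013672, 105.0370864868164), 86.03052520751953) 0.26098121644325006
[[ 252. -199.]
 [ 357. -206.]
 [ 365.  -98.]
 [ 260.  -91.]]
[ 0.63284083 -0.0575295   0.01806515]
stand 6791 ((634.5580444335938, -69.18280029296875), (186.5118408203125, 263.0616760253906), 6.602283477783203) 0.017094710165485028
[[ 527.   51.]
 [ 557. -211.]
 [ 742. -189.]
 [ 712.   72.]]
```

View pics/c1.png

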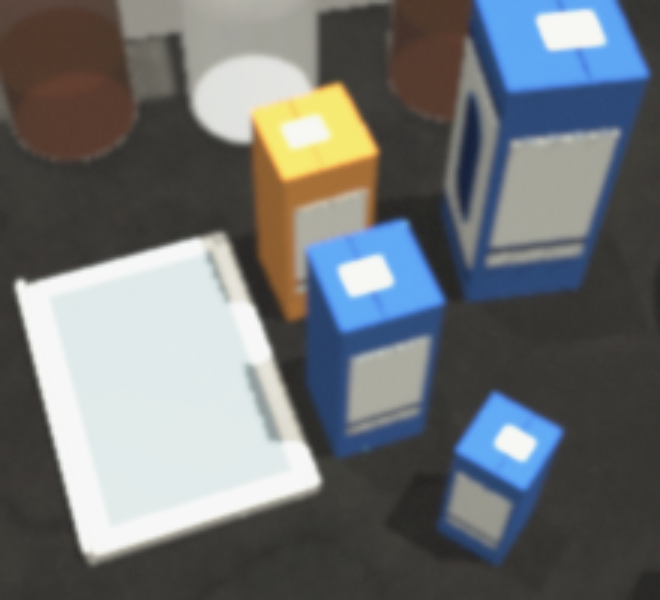

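View pics/c2.png

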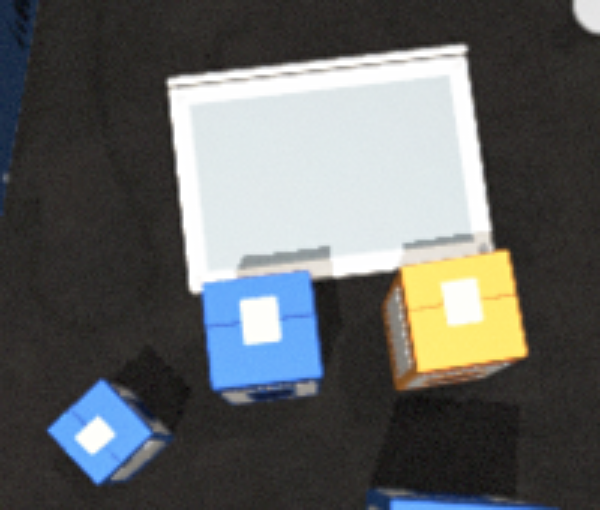

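The crops show the middle blue carton upright at c2 (262,330), with its dark tear-out just visible on the face towards the robot at (268,393). The orange carton stands at (455,310) and the stand is behind both. Next I'll check the transit path for obstacles.

Run:
```python
from h import *
W=np.concatenate([np.load(f'{n}0.npz')['w'].reshape(-1,3) for n in('top','side')])
W=W[np.isfinite(W[:,0])]
for x0 in np.arange(-.05,.8,.1):
    print('x%.2f'%x0,[ (lambda m: round(float(np.percentile(W[m,2],99)),2) if m.sum()>5 else None)((abs(W[:,0]-x0-.05)<.05)&(abs(W[:,1]-y0-.05)<.05)) for y0 in np.arange(.7,-.4,-.1)])
```

```text
x-0.05 [-0.8, -0.8, -0.8, None, None, 0.0, 0.01, 0.35, 0.35, 0.0, 0.0]
x0.05 [None, None, None, None, None, 0.0, 0.0, 0.34, 0.34, 0.0, 0.0]
x0.15 [None, None, 0.0, 0.0, 0.0, 0.0, 0.0, 0.0, 0.0, 0.0, 0.0]
x0.25 [None, None, 0.01, 0.02, 0.0, 0.0, 0.0, 0.0, 0.26, 0.26, 0.26]
x0.35 [None, None, 0.03, 0.03, 0.08, 0.0, 0.14, 0.19, 0.21, 0.26, 0.05]
x0.45 [None, None, 0.06, 0.11, 0.08, 0.08, 0.0, 0.19, 0.19, 0.19, 0.0]
x0.55 [None, None, 0.06, 0.13, 0.13, 0.13, 0.0, 0.02, 0.02, 0.02, 0.02]
x0.65 [None, 0.0, 0.06, 0.13, 0.14, 0.13, 0.12, 0.03, 0.03, 0.03, 0.0]
x0.75 [None, 0.0, 0.0, 0.14, 0.14, 0.13, 0.13, 0.03, 0.0, 0.3, 0.21]
```

send_rows --fingers '[0.5, 0.5, 0.5, 0.5, 0.5, 0.5, 0.5, 0.5, 0.5, 0.5]' --dp '[[0, 0, 40], [10, -10, 80], [40, -45, 80], [70, -80, 80], [100, -115, 80], [130, -150, 80], [160, -185, 80], [190, -220, 80], [220, -260, 80], [244, -295, 80]]' --turn '[[0, 0, 0], [0, 0, 0.05], [0, 0, 0.1], [0, 0, 0.15], [0, 0, 0.2], [0, 0, 0.25], [0, 0, 0.3], [0, 0, 0.35], [0, 0, 0.376], [0, 0, 0.376]]'

```text
time_s: 0.98
position: [0.3799, 0.3369, 0.3017]
tcp_rot: [[0.0, -0.992, -0.124], [-0.002, -0.124, 0.992], [-1.0, 0.0, -0.002]]
force: [0.4, 0.7, 0.6]
opening: 0.503
```

send_rows --fingers '[0.5, 0.5, 0.5, 0.5, 0.5, 0.5, 0.5, 0.5, 0.5, 0.5]' --dp '[[15, -40, 0], [25, -80, 0], [33, -120, 0], [33, -160, 0], [33, -200, 0], [33, -240, 0], [33, -280, 0], [33, -320, 0], [33, -355, 0], [33, -362, 0]]' --turn '[[0, 0, 0], [0, 0, 0], [0, 0, 0], [0, 0, 0], [0, 0, 0], [0, 0, 0], [0, 0, 0], [0, 0, 0], [0, 0, 0], [0, 0, 0]]'

```text
time_s: 1.82
position: [0.4132, -0.0297, 0.3018]
tcp_rot: [[0.001, -0.993, -0.119], [-0.004, -0.119, 0.993], [-1.0, -0.0, -0.004]]
force: [-0.2, -0.6, 0.0]
opening: 0.499
```

Run:
```python
from h import *
s=bot.read_state(); print(s['time_s'],s['position'],s['opening'],s['force'])
c=bot.capture('side'); cv2.imwrite('pics/s1.png',c['img'])
c=bot.capture('wrist');w=cloud(c,s);cv2.imwrite('pics/w1.png',c['img'])
z=w[...,2];x=w[...,0];y=w[...,1]
m=(abs(z-.19)<.006)&(y>-.1)&(y<.06)&(x>.4)
if m.sum()>50: print(m.sum(),cv2.minAreaRect((w[m][:,:2]*1000).astype(np.float32)))
```

```text
1.8167 [ 0.4132496  -0.02973739  0.30183828] 0.49899564288464776 [-0.22611414 -0.64760665  0.00489803]
3234 ((474.5936279296875, -20.834426879882812), (75.54708099365234, 76.1673583984375), 6.669688701629639)
```

View pics/s1.png

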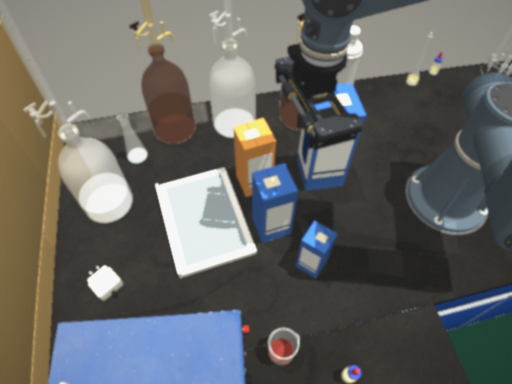

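View pics/w1.png

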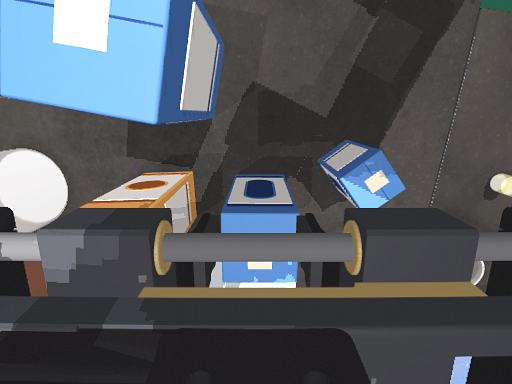

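send_rows --fingers '[0.35, 0.35, 0.35, 0.35, 0.35, 0.35, 0.35, 0.35]' --dp '[[0, 4, -30], [0, 4, -60], [0, 4, -90], [0, 4, -115], [0, 4, -135], [0, 4, -148], [0, 4, -155], [0, 4, -155]]' --turn '[[0, 0, 0], [0, 0, 0], [0, 0, 0], [0, 0, 0], [0, 0, 0], [0, 0, 0], [0, 0, 0], [0, 0, 0]]'

```text
time_s: 2.58
position: [0.4118, -0.0208, 0.1454]
tcp_rot: [[-0.004, -0.993, -0.121], [0.0, -0.121, 0.993], [-1.0, 0.004, 0.001]]
force: [0.8, 0.1, 0.5]
opening: 0.351
```

send_rows --fingers '[0.35, 0.35, 0.35, 0.35, 0.35, 0.35, 0.35, 0.35, 0.35, 0.35]' --dp '[[3, -4, 0], [8, -4, 0], [13, -3.5, 0], [17, -3, 0], [21, -2.5, 0], [25, -2, 0], [29, -1.5, 0], [33, -1, 0], [37, -0.5, 0], [40, 0, 0]]' --turn '[[0, 0, 0], [0, 0, 0], [0, 0, 0], [0, 0, 0], [0, 0, 0], [0, 0, 0], [0, 0, 0], [0, 0, 0], [0, 0, 0], [0, 0, 0]]'

```text
time_s: 3.42
position: [0.4525, -0.0208, 0.1454]
tcp_rot: [[-0.003, -0.993, -0.121], [0.0, -0.121, 0.993], [-1.0, 0.003, 0.001]]
force: [-1.2, -0.3, 0.0]
opening: 0.35
```

```bash
cat > look.py <<'E'
from h import *
import sys
t=sys.argv[1]
s=bot.read_state(); print(s['time_s'],s['position'],s['force'])
for n in('side','top'):
    c=bot.capture(n);cv2.imwrite(f'pics/{n}{t}.png',c['img']);w=cloud(c);np.savez(f'{n}{t}.npz',w=w,img=c['img'])
a=[cv2.imread(f'pics/{n}{t}.png') for n in('side','top')]
cv2.imwrite(f'pics/b{t}.png',np.hstack([cv2.resize(a[0][80:300,130:390],(400,338)),cv2.resize(a[1][80:300,130:390],(400,338))]))
E
python3 look.py 2
```

```text
3.4167 [ 0.45248136 -0.020765    0.14541839] [-1.15145503 -0.28857883  0.03296807]
```

View pics/b2.png

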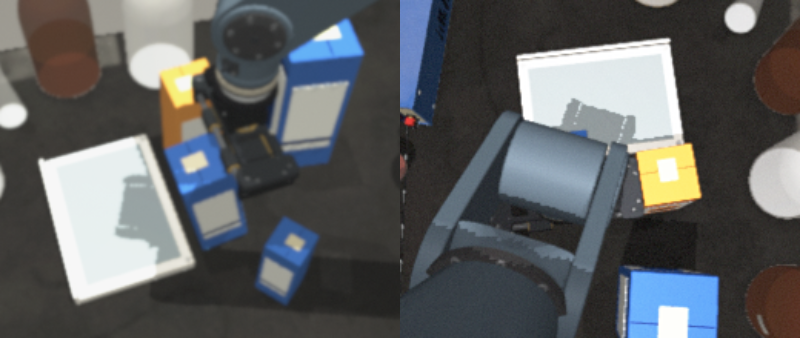

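send_rows --fingers '[0.35, 0.35, 0.35, 0.35, 0.35, 0.35, 0.35, 0.35]' --dp '[[5, 0.6, 0], [10, 1.2, 0], [15, 1.8, 1], [20, 2.4, 2], [25, 3, 3], [30, 3.7, 4], [35, 4.3, 5], [40, 4.9, 6]]' --turn '[[0, 0, 0], [0, 0, 0], [0, 0, 0], [0, 0, 0], [0, 0, 0], [0, 0, 0], [0, 0, 0], [0, 0, 0]]'

```text
time_s: 4.18
position: [0.4934, -0.0159, 0.1516]
tcp_rot: [[-0.002, -0.993, -0.122], [0.0, -0.122, 0.993], [-1.0, 0.002, 0.0]]
force: [0.3, -0.1, -0.5]
opening: 0.347
```

```bash
python3 look.py 3
```

```text
4.1833 [ 0.49336929 -0.01586479  0.15156193] [ 0.31679616 -0.08432512 -0.52339137]
```

View pics/b3.png

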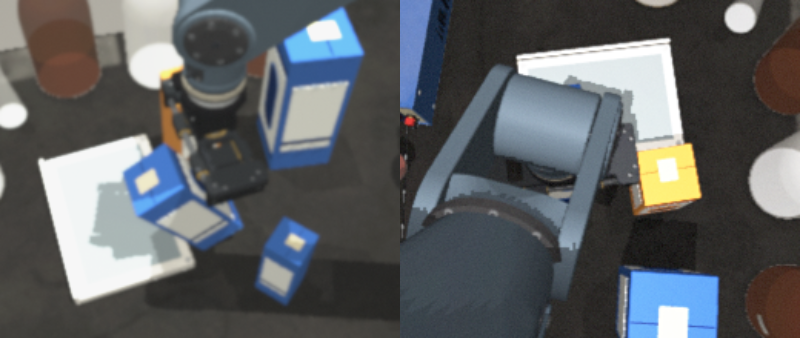

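The carton is tipping: in the left view it leans over the stand at (180,195), and the orange carton hasn't moved. I'll push a little further.

send_rows --fingers '[0.35, 0.35, 0.35, 0.35, 0.35]' --dp '[[5, 0.6, 0], [10, 1.2, 0], [15, 1.8, 0], [20, 2.4, 0], [20, 2.4, 0]]' --turn '[[0, 0, 0], [0, 0, 0], [0, 0, 0], [0, 0, 0], [0, 0, 0]]'

```text
time_s: 4.7
position: [0.5156, -0.0138, 0.1518]
tcp_rot: [[0.001, -0.993, -0.122], [-0.001, -0.122, 0.993], [-1.0, -0.001, -0.001]]
force: [0.7, 0.7, -0.1]
opening: 0.35
```

```bash
python3 look.py 4
```

```text
4.7 [ 0.51560425 -0.013799    0.15176834] [ 0.65265433  0.68142346 -0.13312365]
```

View pics/b4.png

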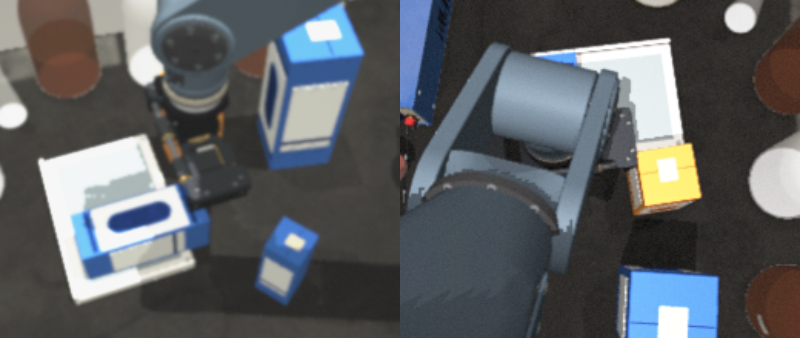

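It fell with the opening up. I'll lift clear and measure.

send_rows --fingers '[0.35, 0.35, 0.35, 0.35, 0.35, 0.35, 0.35, 0.35, 0.35, 0.35]' --dp '[[0, 0, 40], [0, 0, 80], [0, 0, 120], [0, 0, 160], [0, 30, 170], [0, 70, 170], [0, 110, 170], [0, 150, 170], [0, 190, 170], [0, 230, 170]]' --turn '[[0, 0, 0], [0, 0, 0], [0, 0, 0], [0, 0, 0], [0, 0, 0], [0, 0, 0], [0, 0, 0], [0, 0, 0], [0, 0, 0], [0, 0, 0]]'

```text
time_s: 5.63
position: [0.5133, 0.218, 0.3216]
tcp_rot: [[-0.002, -0.993, -0.122], [-0.001, -0.122, 0.993], [-1.0, 0.002, -0.0]]
force: [1.2, -1.0, 0.2]
opening: 0.35
```

```bash
python3 look.py 5
cat > meas.py <<'E'
from h import *
import sys
t=sys.argv[1]
yaw=np.radians(6.9);R=np.array([[np.cos(yaw),-np.sin(yaw)],[np.sin(yaw),np.cos(yaw)]])
for n in('top','side'):
    w=np.load(f'{n}{t}.npz')['w'];x,y,z=w[...,0],w[...,1],w[...,2]
    m=(z>.08)&(z<.115)&(x>.48)&(x<.78)&(y<.07)&(y>-.09)
    m=cv2.erode(m.astype(np.uint8),np.ones((3,3)))>0
    P=w[m]
    if len(P)<50: print('none',n); continue
    A=np.c_[P[:,:2],np.ones(len(P))]; co=np.linalg.lstsq(A,P[:,2],rcond=None)[0]
    r=cv2.minAreaRect((P[:,:2]*1000).astype(np.float32)); c=np.array(r[0])/1000
    print(n,r,'slope deg',np.degrees(co[:2]).round(2),'z',np.median(P[:,2]).round(4),'stand frame',((c-[.6343,-.0687])@R*1000).round(1))
    m=(abs(z-.19)<.006)&(x>.4)&(x<.56)&(y<-.08)&(y>-.24)
    m=(cv2.connectedComponentsWithStats(m.astype(np.uint8))[1]==1)
    print(' orange',cv2.minAreaRect((w[m][:,:2]*1000).astype(np.float32)))
E
python3 meas.py 5
```

```text
5.6333 [0.51327877 0.21801469 0.32158014] [ 1.22734625 -0.9659861   0.2190216 ]
top ((597.5146484375, -2.520824432373047), (185.52096557617188, 71.46549987792969), 6.918311595916748) slope deg [0.03 0.04] z 0.0933 stand frame [-28.6  70.1]
 orange ((489.0203857421875, -156.64361572265625), (74.98958587646484, 76.32273864746094), 8.739787101745605)
side ((599.0165405273438, -1.0189933776855469), (182.45680236816406, 73.43821716308594), 6.90734338760376) slope deg [-0.07 -1.06] z 0.0927 stand frame [-26.9  71.4]
 orange ((488.4081726074219, -157.48605346679688), (74.43236541748047, 78.18737030029297), 9.178817749023438)
```

View pics/b5.png

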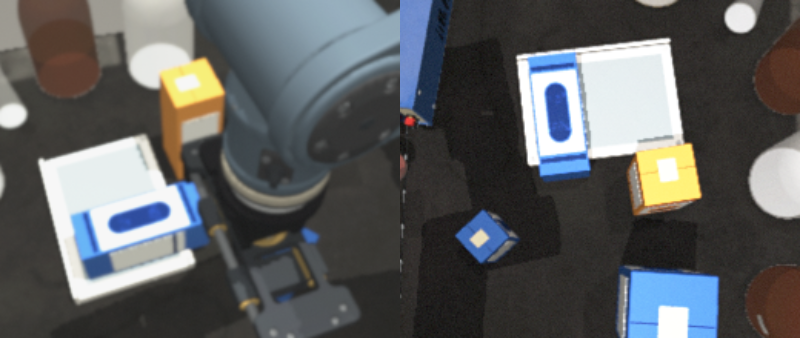

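send_rows --fingers '[0.35, 0.35, 0.35, 0.35, 0.35, 0.35]' --dp '[[0, 20, 10], [0, 40, 20], [0, 40, 20], [0, 40, 20], [0, 40, 20], [0, 40, 20]]' --turn '[[0, 0, 0], [0, 0, 0], [0, 0, 0], [0, 0, 0], [0, 0, 0], [0, 0, 0]]'

```text
time_s: 6.23
position: [0.5125, 0.2601, 0.3406]
tcp_rot: [[-0.003, -0.992, -0.127], [0.001, -0.127, 0.992], [-1.0, 0.003, 0.002]]
force: [-0.1, -0.5, -0.1]
opening: 0.347
```

```bash
python3 look.py 6; python3 meas.py 6; python3 -c "
from rig import bot
print(bot.hand_in())"
```

```text
6.2333 [0.51248852 0.26011976 0.34059179] [-0.08088496 -0.52627111 -0.13769115]
top ((597.6649169921875, -2.5564842224121094), (185.57345581054688, 71.38536071777344), 6.882177352905273) slope deg [-0.01  0.21] z 0.0933 stand frame [-28.4  70.1]
 orange ((489.07470703125, -156.40338134765625), (75.1897964477539, 75.87248992919922), 8.798599243164062)
side ((599.663818359375, -1.1007118225097656), (181.05740356445312, 74.22261047363281), 6.705840110778809) slope deg [-0.04 -1.18] z 0.0927 stand frame [-26.3  71.3]
 orange ((488.20751953125, -157.64004516601562), (74.58665466308594, 77.95613861083984), 8.480481147766113)
the job is handed in; nothing more can be done
None
```

The middle-sized blue carton is lying on its back on the stand with the opening facing up. I pushed it high on its opening face, at about 145–150 mm, until its foot caught the stand edge and it fell. I then moved the arm clear and handed the job in at about 6.3 s.

**Last checks:**
- **Flat:** the carton's top is at 93 mm, which matches the stand plus the carton's depth. The top camera shows it level within about 0.2°. The side camera gave about 1.2° across its width, probably from pixels at the carton's edge.
- **Square:** it sits at 6.7–6.9°, against about 7° for the stand.
- **Position:** its centre is about 27 mm in front of the stand's centre. The foot end overhangs the front edge by about 30 mm, and I left it that way. At 190 mm, the carton is longer than the 180 mm stand, so some overhang was unavoidable.
- **Orange carton:** it is still standing, within about 1 mm of where it started.

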